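# Fasten the battery cover of a kitchen scale

### The arm

A 7-joint arm with a two-finger parallel gripper is mounted at the origin on a cart in front of the work surface, level with it; the furniture and walls round the work are solid. World frame = base frame: x ahead of the robot, y to its left, z up, the work surface at z = 0. Lengths are in m, angles in rad, forces in N, time in s.
With the tool pointing down it reaches from about 0.4 to 0.875 m from the base axis. Payload 19.3 kg.
Tool frame: the origin (TCP) lies on the mounting face of the last link; the fingertips stand 173 mm ahead of it and the grasp point (between the pads) lies 155 mm ahead of it (bot.grip_point_offset is the distance from the TCP to the grasp point, in m); z points along the fingers, y is the line along which they close (so a half turn about z gives the same grasp; the last joint's range is limited). The gripper opens to 85 mm and grips with 20 to 120 N. Pads are 22 mm wide; open, the fingers measure 114 mm over their backs; the gripper's body (76 mm by 85 mm) begins 54 mm behind the grasp point. The pads swing forward as they close: fully open they stand 13 mm farther back than shut.
Start: joints at [1.257, 0.521, -0.036, 1.599, 0.021, 1.021, -0.113], TCP at [0.151, -0.607, 0.405] pointing down, gripper open.
Joint ranges: [-2.91, 2.91], [-0.3, 2.13], [-1.5, 1.42], [0.17, 2.43], [-1.26, 4.41], [0.16, 1.93], [-2.52, 2.52]. Speed limits (rad/s): [1.89, 1.89, 2.39, 2.39, 3.01, 3.01, 3.01].

### API

Orientations are given as [roll, pitch, yaw] about the fixed x, y, z axes, in that order (R = Rz(yaw) Ry(pitch) Rx(roll)).
In Python, from workcell import bot gives the robot as it stands.
- The arm moves only by the tool arm_command, never from a script. Its argument "deltas" is a list of rows, each a list of 3 entries, a list of its own where there are three numbers: the shift along the tool's x, y, z in cm, then the turn, a rotation vector about the tool's x, y, z in rad, then the finger opening in cm, from 0 to 8.54. In form: [[[tx, ty, tz], [rx, ry, rz], claw], ...]. A call has 1 to 20 rows; each row shifts and turns the commanded pose from where the row before left it, along the tool's axes as they then stand; what a row does not reach is not made up. A row lasts 1/10 s, in which the tool goes at most 50 mm and 8.59 degrees, less where a joint would pass 70% of its speed; a pose out of reach is approached as far as the arm can. A call with a gripper value outside its range is refused whole. The fingers move at their own pace and stop on an object; "newtons" is the grip in N (left out, the last holds). Time passes only in rows, so rows that do not move let the fingers close. It gives the time, the measured TCP pose, the force, the opening and the grip force at its end, in the units of the state.
- bot.observe(): the state, without advancing time (a new reading comes with each control period).
- bot.grab_frame(name): name is "scene" or "top" or "wrist"; returns a dict with "frame" (400x640x3 uint8, red, green, blue), "K" (3x3 intrinsics, pixels), "rvec" (rotation vector, rad) and "tvec" (3), from world to camera coordinates, as OpenCV has them; the wrist camera has in their place "T_tool_cam" (4x4, takes a point from camera to tool coordinates, whose origin is the TCP and whose axes are the flange's). Camera axes: x right, y down, z forward; pixel columns grow to the right and rows downward; lengths in m; the calibration is good to about 2 mm. The wrist camera is an equidistant fisheye: a pixel r from the principal point sees the ray r / f radians off the axis. A picture is of the moment at which its call begins: read the wrist's pose just before it. There is no depth.
- bot.job_done(): hands the job in; it is judged then, once.
Trained networks look in a picture, given as the dict that the camera call returned (one of the last four; its "shot" number tells which), for a name from the list of things; names that differ only in an ending like _2 or _b are one class to them, and where a whole thing is asked for, a point or a joint stands for the part that bears it (a point fixed in the world has none). Each returns a list of dicts, best first, with "p" (0 to 1); they miss things now and then, are a little off and sometimes report something else, mostly with a low value. They report only what shows in the picture. A call takes as long as a camera call. They do not tell look-alikes from the thing itself.
- bot.find_in(name, picture): "rect" ([left, top, width, height] in pixels, round what is visible of it).
- bot.mark_of(name, picture): "at" ([column, row] in pixels: a listed point, or the origin of a listed thing).
The state is a dict: "clock": time; "qpos": joint angles; "qd": joint speeds; "joint_efforts": joint torques, N m; "position": TCP position; "tool_rot": TCP orientation; "force": force on the tool from outside, world axes, zero at the start; "moment": the same for the moment, N m; "grip_width": finger opening in m; "finger_force": force on a finger pad.
Only numpy, scipy, OpenCV 4.12 (cv2) and the standard library are available. Lean on these libraries where they do the work, as an engineer would, in place of code of your own. Each camera call takes 0.05 s, during which the arm holds its last target. There are 200 camera calls.

### The job

The kitchen scale lies face down and the quarter-turn screw of its battery cover is undone. Take the screwdriver from its wooden block, seat its blade in the screw's slot, and keep pushing firmly but not hard while you turn the screw clockwise until it stops, its slot in line with the two marks beside it. Then stand the screwdriver back in its block, leaving the other things alone.

Things in the scene. Friction and masses are not known exactly. Their poses are not given: they have to be found in the camera images.
- screwdriver: stubby flat-blade screwdriver standing tip down in the block, 0.1 to 0.17 kg. Origin: centre of the underside of its round collar; z up along the handle, x along the blade's width. Above it: collar 36 mm across, 5 mm thick; square wooden handle 26 x 26 mm from 5 to 88 mm, flats facing its x and y; cap to 92 mm. Below: 8 mm shank, flat blade 13 (x) by 3 mm (y) ending at -62 mm.
- bit_tip (a point): middle of the end of the screwdriver's blade, 62 mm below the screwdriver's origin; same axes as the screwdriver
- stand: fixed wooden block, 82 x 82 mm at its foot, 76 x 76 mm above, 78 mm high; origin at the centre of its underside. One round hole, 21 mm across (mouth chamfered 2 mm), 70 mm deep, upright in its middle; the screwdriver's collar rests on the top face.
- stand_mouth (a point): centre of the hole's mouth, on the block's top face, 78 mm above the worktop
- scale: kitchen scale lying face down, fixed by its round weighing plate (140 mm; origin: centre of its underside). White case on it 190 x 150 mm (x, y), 18 to 44 mm high, a rubber foot (20 mm, to 50 mm high) near each corner, grey battery cover 100 x 56 mm (to 47 mm). The screw sits in a 30 mm hole in the cover at x -30, y +20 mm, between two black marks lying along the scale's x.
- scale_case (a joint): how far the case is pressed down, m: 0 at rest. It starts to give at about 2 N and then gives 1 mm per 10 N (stop at 5 mm). Pushed down more than 2.3 mm (about 25 N) the scale is damaged.
- screw (a joint): angle of the quarter-turn screw, rad: 0 undone (slot across the marks), 1.57 fully home (slot in line with the marks, hard stop); it grows clockwise seen from above. It starts between 0.15 and 0.45, turns against friction of about 0.17 N m, stays where left, and sinks 2.4 mm over the quarter turn. Under load the blade leads the slot by up to about 0.35 rad.
- screw_slot (a point): centre of the slot's floor in the steel screw head (26 mm across, rim 5 mm higher); x along the slot, z up. Slot 16 x 3.4 mm at the floor, 5 mm deep; its slippery walls lean out 30 degrees, so a turning blade climbs out unless pushed down: below about 11 N it climbs out while turning, 14 to 20 N is comfortable.
- tumbler: green ribbed drinking glass, 78 mm across, 100 mm high; bystander
- salt: salt shaker, 44 mm across, 90 mm high; bystander
- paprika: spice jar with a lid, 46 mm across, 106 mm high; bystander
- timer: cream egg timer, 59 mm across, 52 mm high; bystander
Things that resemble listed ones, but are neither listed nor needed, are in the scene too. There is more than one size of the stand; the job needs the largest.

How it is judged:
By the outcome, as a careful person would: the job done as asked, in the order asked, and still so for the second after the job is handed in, with the robot touching nothing.
It also fails if it takes over 67 s, if anything falls off the work surface, if the arm or the gripper's body presses on something with over 40 N, if the wrist force passes 120 N, or if a joint passes its speed limit or range.

## Working session

There is one attempt and no reset: what is moved stays moved. The work goes in short steps, Python scripts to look and compute and a tool call to move; the robot and the scene stay as the last step left them, time stands still between calls to the robot, and variables do not carry over. Pictures are saved under pics/ and viewed, at most 10 in all, crops included, and the job is handed in when it is done.

Besides the shell and the picture viewer there is one more tool, called after ">>>" as name(argument=value, ...), one argument or row to a line, values as JSON. arm_command: Moves the arm, as the interface text tells. Its arguments: {"type":"object","properties":{"deltas":{"type":"array","items":{"type":"array"}},"newtons":{"type":"number"}},"required":["deltas"]}

```bash
mkdir -p pics; cat > h.py <<'E'
import numpy as np, cv2
from scipy.spatial.transform import Rotation as R
from workcell import bot
def ray(pic, px, st=None):
    K=np.array(pic["K"]); d=np.array([(px[0]-K[0,2])/K[0,0],(px[1]-K[1,2])/K[1,1]])
    if "T_tool_cam" in pic:
        r=np.hypot(*d); v=np.array([*(d/r*np.sin(r) if r>1e-9 else d),np.cos(r)])
        T=np.array(pic["T_tool_cam"]); W=np.eye(4); W[:3,:3]=rot(st).as_matrix(); W[:3,3]=st["position"]
        M=W@T; return M[:3,3],M[:3,:3]@v
    v=np.array([*d,1]);v/=np.linalg.norm(v); Rm=cv2.Rodrigues(np.array(pic["rvec"],float))[0]
    return -Rm.T@np.array(pic["tvec"]).ravel(), Rm.T@v
def rot(st): return R.from_euler('xyz',st["tool_rot"])
def tri(rays):
    A=sum(np.eye(3)-np.outer(d,d) for o,d in rays); b=sum((np.eye(3)-np.outer(d,d))@o for o,d in rays)
    x=np.linalg.solve(A,b); return x, max(np.linalg.norm((np.eye(3)-np.outer(d,d))@(x-o)) for o,d in rays)
def atz(r,z): o,d=r; return o+d*(z-o[2])/d[2]
def proj(pic,X):
    return cv2.projectPoints(np.array(X,float).reshape(-1,3),np.array(pic["rvec"],float),np.array(pic["tvec"],float),np.array(pic["K"],float),None)[0].reshape(-1,2)
def save(pic,name,crop=None,s=1):
    f=pic["frame"]
    if crop: f=f[crop[1]:crop[3],crop[0]:crop[2]]
    cv2.imwrite("pics/"+name,cv2.resize(np.ascontiguousarray(f[:,:,::-1]),None,fx=s,fy=s,interpolation=cv2.INTER_CUBIC))
E
python3 - <<'E'
from h import *
st=bot.observe(); print(st)
for n in ["scene","top"]:
    p=bot.grab_frame(n); save(p,n+".png")
    for t in ["screwdriver","stand_mouth","screw_slot","scale","bit_tip"]:
        print(n,t,[(round(m["p"],2),np.round(m["at"],1).tolist(),np.round(atz(ray(p,m["at"]),{"screwdriver":.078,"stand_mouth":.078,"screw_slot":.042}.get(t,0)),3).tolist()) for m in bot.mark_of(t,p)[:4]])
    for t in ["screwdriver","stand"]: print(n,t,[(round(m["p"],2),np.round(m["rect"]).tolist()) for m in bot.find_in(t,p)[:4]])
E
```

```text
{'clock': 0.0, 'qpos': array([ 1.25681488,  0.52202111, -0.03633621,  1.59997217,  0.02119635,
        1.02109178, -0.11278496]), 'qd': array([-6.84220995e-05,  2.66034779e-04,  1.63691847e-03, -1.02773963e-03,
        1.82019416e-03,  8.39729635e-04, -4.33433455e-04]), 'joint_efforts': array([ 6.66721626e-04, -9.27102256e+01,  1.98153824e+00, -3.69922435e+01,
        1.81573274e-02,  8.30375677e-03, -4.75004313e-06]), 'position': array([ 0.15081143, -0.60640017,  0.40413393]), 'tool_rot': array([-3.14048730e+00,  7.04567446e-05,  2.43791642e-01]), 'force': array([-0.38919875,  0.10920069, -0.14472841]), 'moment': array([ 0.00773548, -0.0181281 , -0.05202593]), 'finger_force': 0.0, 'grip_width': 0.08546524978177292}
scene screwdriver [(0.8, [339.0, 253.6], [0.446, 0.309, 0.078])]
scene stand_mouth [(0.93, [373.5, 228.0], [0.432, 0.202, 0.078]), (0.84, [335.3, 250.7], [0.457, 0.308, 0.078]), (0.63, [287.8, 290.1], [0.466, 0.449, 0.078])]
scene screw_slot [(0.6, [396.7, 174.6], [0.512, -0.011, 0.042])]
scene scale [(0.96, [387.9, 185.3], [0.528, -0.002, 0.0]), (0.61, [290.6, 163.4], [0
[... 162 characters left out ...]
 50.0, 54.0]), (0.67, [269.0, 280.0, 38.0, 46.0])]
top screwdriver [(0.48, [270.7, 265.2], [0.441, 0.304, 0.078])]
top stand_mouth [(0.91, [214.6, 249.8], [0.477, 0.435, 0.078]), (0.84, [324.3, 261.7], [0.448, 0.18, 0.078]), (0.72, [387.5, 137.8], [0.739, 0.027, 0.078]), (0.63, [269.9, 261.1], [0.45, 0.306, 0.078])]
top screw_slot [(0.6, [400.5, 238.4], [0.5, -0.005, 0.042])]
top scale [(0.76, [398.5, 220.9], [0.544, -0.01, 0.0])]
top bit_tip [(0.41, [390.8, 138.6], [0.756, 0.004, 0.0])]
top screwdriver [(0.67, [255.0, 256.0, 24.0, 16.0]), (0.53, [358.0, 179.0, 89.0, 92.0])]
top stand [(0.98, [249.0, 245.0, 39.0, 34.0]), (0.91, [198.0, 242.0, 32.0, 25.0]), (0.89, [310.0, 249.0, 31.0, 27.0])]
```

View pics/scene.png

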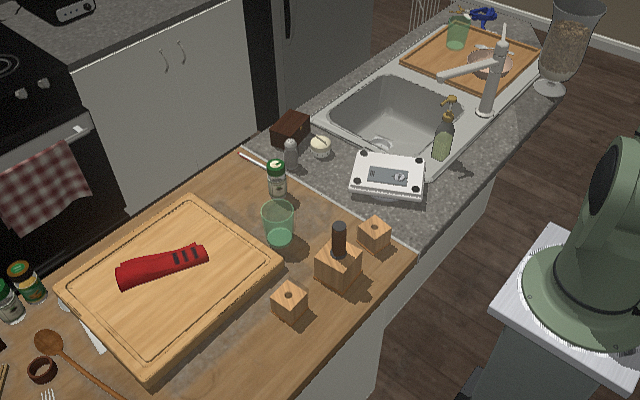

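View pics/top.png

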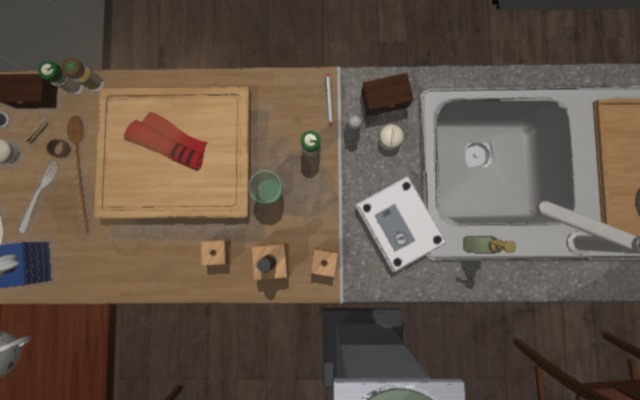

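The scene shows the screwdriver in the middle, largest block, at scene (339,240) and top (268,262). The scale is at top (400,222), with its screw near (402,238). The faucet lies between the arm and the scale, so I'll raise the arm and then swing over it.

>>> arm_command(
  deltas=[
    [[0, 0, -4], [0, 0, 0], 8.5],
    [[0, 0, -5], [0, 0, 0], 8.5],
    [[0, 0, -5], [0, 0, 0], 8.5],
    [[0, 0, -5], [0, 0, 0], 8.5],
    [[4.5, -0.5, 0], [0, 0, -0.08], 8.5],
    [[4.5, -0.5, 0], [0, 0, -0.08], 8.5],
    [[4.5, -0.5, 0], [0, 0, -0.08], 8.5],
    [[4.5, -0.5, 0], [0, 0, -0.08], 8.5],
    [[4.5, -0.5, 0], [0, 0, -0.08], 8.5],
    [[4.5, -0.5, 0], [0, 0, -0.08], 8.5],
    [[4.5, -0.5, 0], [0, 0, -0.08], 8.5],
    [[4.5, -0.5, 0], [0, 0, -0.08], 8.5],
    [[4.5, -0.5, 0], [0, 0, -0.08], 8.5],
    [[4.5, -0.5, 0], [0, 0, -0.08], 8.5],
    [[4.5, -0.5, 0], [0, 0, -0.08], 8.5],
    [[4.5, -0.5, 0], [0, 0, -0.08], 8.5],
    [[4.5, -0.5, 0], [0, 0, -0.08], 8.5],
    [[4.5, -0.5, 0], [0, 0, -0.08], 8.5],
    [[4.5, -0.5, 0], [0, 0, -0.08], 8.5],
    [[4.5, -0.5, 0], [0, 0, -0.08], 8.5],
  ],
)

```text
clock: 2.8
position: [0.5417, -0.053, 0.5947]
tool_rot: [3.141, -0.0, 1.527]
force: [0.3, 0.4, -0.3]
grip_width: 0.0851
finger_force: 0.0
```

```bash
python3 - <<'E'
from h import *
st=bot.observe(); p=bot.grab_frame("wrist"); save(p,"w1.png"); print(st["position"],p["K"],np.round(p["T_tool_cam"],3).tolist(), st["qpos"])
for t,z in [("screwdriver",.078),("stand_mouth",.078),("screw_slot",.042),("scale",0)]:
    print(t,[(round(m["p"],2),np.round(m["at"],1).tolist(),np.round(atz(ray(p,m["at"],st),z),3).tolist()) for m in bot.mark_of(t,p)[:4]])
E
```

```text
[ 0.54174016 -0.05295695  0.59467921] [[309.70691629   0.         321.11401324]
 [  0.         309.70691629 198.13617669]
 [  0.           0.           1.        ]] [[0.001, -0.957, -0.289, 0.074], [1.0, 0.001, -0.0, -0.0], [0.0, -0.289, 0.957, 0.03], [0.0, 0.0, 0.0, 1.0]] [ 0.40474567  0.2831621  -0.54672319  1.50671478  0.14814031  1.39301304
 -0.19419755]
screwdriver []
stand_mouth [(0.59, [253.4, 19.2], [0.444, 0.173, 0.078])]
screw_slot [(0.68, [293.4, 126.5], [0.497, -0.009, 0.042])]
scale [(0.97, [314.2, 123.2], [0.531, -0.007, 0.0])]
```

View pics/w1.png

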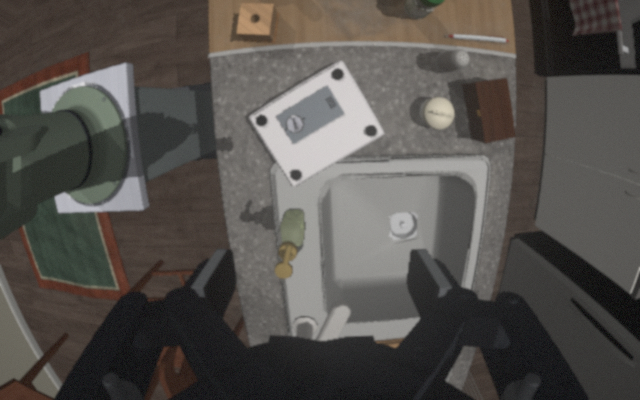

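The screw is near pixel (294,124) on the white scale, and a small decoy block is at (254,19). I'll now go towards the stand.

>>> arm_command(
  deltas=[
    [[3.3, -1.5, 1.8], [0, 0, 0], 8.5],
    [[3.3, -1.5, 1.8], [0, 0, 0], 8.5],
    [[3.3, -1.5, 1.8], [0, 0, 0], 8.5],
    [[3.3, -1.5, 1.8], [0, 0, 0], 8.5],
    [[3.3, -1.5, 1.8], [0, 0, 0], 8.5],
    [[3.3, -1.5, 1.8], [0, 0, 0], 8.5],
    [[3.3, -1.5, 1.8], [0, 0, 0], 8.5],
    [[0, 0, 0], [0, 0, 0], 8.5],
  ],
)

```text
clock: 3.85
position: [0.4461, 0.1834, 0.4671]
tool_rot: [-3.139, -0.0, 1.527]
force: [-0.9, -0.5, 0.4]
grip_width: 0.0849
finger_force: 0.0
```

```bash
python3 - <<'E'
from h import *
st=bot.observe(); p=bot.grab_frame("wrist"); print(st["position"],st["tool_rot"])
save(p,"w2.png",(200,0,440,200),3)
for t,z in [("screwdriver",.078),("stand_mouth",.078)]:
    print(t,[(round(m["p"],2),np.round(m["at"],1).tolist(),np.round(atz(ray(p,m["at"],st),z),3).tolist()) for m in bot.mark_of(t,p)[:4]])
E
```

```text
[0.4461452  0.18337573 0.46712294] [-3.13910479e+00 -2.53967339e-04  1.52697565e+00]
screwdriver [(0.61, [318.4, 62.1], [0.447, 0.311, 0.078])]
stand_mouth [(0.72, [320.5, 168.4], [0.444, 0.186, 0.078]), (0.69, [318.4, 61.2], [0.447, 0.312, 0.078]), (0.37, [440.7, 64.5], [0.593, 0.309, 0.078])]
```

View pics/w2.png

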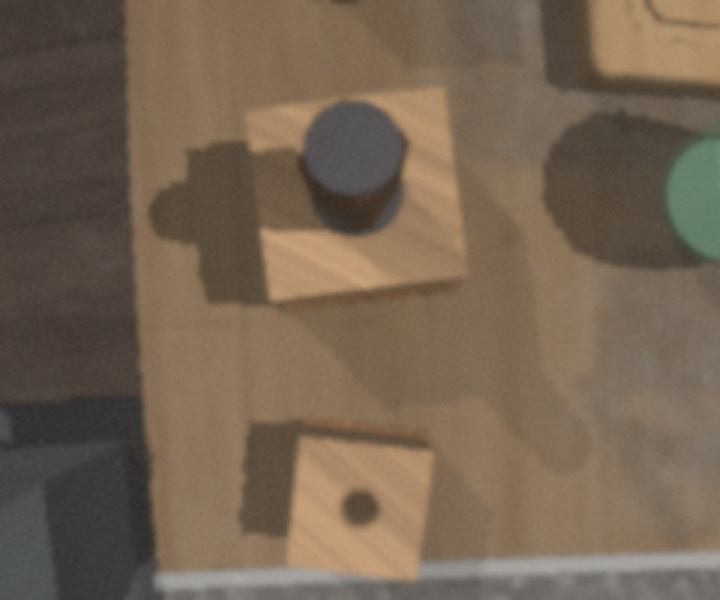

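The screwdriver stands in the large block at crop (355,150), and its round cap hides most of the square handle. One lower, more oblique look should give the handle's yaw.

>>> arm_command(
  deltas=[
    [[-2.1, 0, 3.4], [0, 0, 0], 8.5],
    [[-2.1, 0, 3.4], [0, 0, 0], 8.5],
    [[-2.1, 0, 3.4], [0, 0, 0], 8.5],
    [[-2.1, 0, 3.4], [0, 0, 0], 8.5],
    [[0, 0, 0], [0, 0, 0], 8.5],
  ],
)

```text
clock: 4.5
position: [0.4434, 0.0928, 0.3297]
tool_rot: [-3.137, 0.003, 1.518]
force: [-1.2, 0.1, 0.3]
grip_width: 0.0851
finger_force: 0.0
```

```bash
python3 - <<'E'
from h import *
st=bot.observe(); p=bot.grab_frame("wrist"); print(st["position"],st["tool_rot"])
m=bot.mark_of("screwdriver",p); print(m[:2],[atz(ray(p,q["at"],st),.078) for q in m[:2]])
m=bot.mark_of("stand_mouth",p); print([(q["p"],q["at"],atz(ray(p,q["at"],st),.078)) for q in m[:3]])
r=bot.find_in("screwdriver",p)[0]["rect"]; print(r)
u,v=int(r[0]+r[2]/2),int(r[1]+r[3]/2); a,b=max(u-75,0),max(v-55,0); print(a,b); save(p,"w3.png",(a,b,a+150,b+112),5)
E
```

```text
[0.4433844  0.09282217 0.32970053] [-3.13669329e+00  2.71842112e-03  1.51829495e+00]
[] []
[(0.79, [316.1, 89.5], array([0.4427253 , 0.17923802, 0.078     ]))]Traceback (most recent call last):
  File "<stdin>", line 5, in <module>
IndexError: list index out of range
```

>>> arm_command(
  deltas=[
    [[0, 0, 0], [0, 0.14, 0], 8.5],
    [[0, 0, 0], [0, 0.14, 0], 8.5],
    [[0, 0, 0], [0, 0.14, 0], 8.5],
    [[0, 0, 0], [0, 0.14, 0], 8.5],
    [[0, 0, 0], [0, 0, 0], 8.5],
  ],
)

```text
clock: 5.2
position: [0.4446, 0.0949, 0.3329]
tool_rot: [-3.141, -0.565, 1.518]
force: [-0.0, -0.6, -1.0]
grip_width: 0.0849
finger_force: 0.0
```

```bash
cat > look.py <<'E'
from h import *
import sys
st=bot.observe(); p=bot.grab_frame("wrist"); print(st["position"],st["tool_rot"])
m=bot.mark_of("screwdriver",p); print([(q["p"],q["at"],atz(ray(p,q["at"],st),.078)) for q in m[:2]])
m=bot.mark_of("stand_mouth",p); print([(q["p"],q["at"],atz(ray(p,q["at"],st),.078)) for q in m[:3]])
r=bot.find_in("screwdriver",p); print(r)
if r:
    r=r[0]["rect"]
    u,v=int(r[0]+r[2]/2),int(r[1]+r[3]/2); a,b=max(u-75,0),max(v-55,0); print(a,b); save(p,sys.argv[1],(a,b,a+150,b+112),5)
else: save(p,sys.argv[1])
E
python3 look.py w3.png
```

```text
[0.44460227 0.09485552 0.33294918] [-3.14114304 -0.56488116  1.51823618]
[(0.78, [314.5, 136.2], array([0.44885566, 0.31138792, 0.078     ]))]
[(0.87, [323.2, 48.7], array([0.46358089, 0.42630698, 0.078     ])), (0.81, [310.3, 275.4], array([0.43921804, 0.18044835, 0.078     ])), (0.58, [310.9, 133.4], array([0.4454899 , 0.31466158, 0.078     ]))]
[{'rect': [289.1, 65.2, 38.8, 89.7], 'p': 0.81}]
233 55
```

View pics/w3.png

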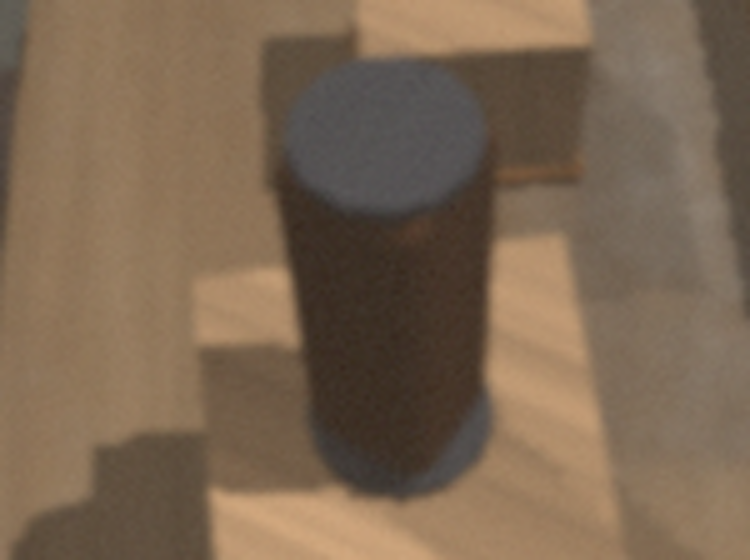

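The square handle stands corner-on. The lower corners are near crop (313,408) left, (403,470) front and (486,385) right, and from these I can work out its yaw.

```bash
python3 - <<'E'
from h import *
st=bot.observe(); p=bot.grab_frame("wrist")
P=[atz(ray(p,(233+x/5,55+y/5),st),.083)[:2] for x,y in [(313,408),(403,470),(486,385)]]
print(np.round(P,4)); 
for a,b in [(0,1),(1,2),(0,2)]: d=P[b]-P[a]; print(np.linalg.norm(d),np.degrees(np.arctan2(d[1],d[0])))
g=cv2.cvtColor(p["frame"],cv2.COLOR_RGB2GRAY)[55:167,233:383]
ax=[]
o=np.array([.447,.311])
for phi in range(0,90,10):
    c=[o+.0184*np.array([np.cos(np.radians(phi+45+90*k)),np.sin(np.radians(phi+45+90*k))]) for k in range(4)]
r=np.array([.4477,.3110]); print([np.degrees(np.arctan2(*(q-r)[::-1])) for q in P],[np.linalg.norm(q-r) for q in P])
E
```

```text
[[0.429  0.3094]
 [0.4455 0.2956]
 [0.4619 0.3128]]
0.021568816295655338 -39.78043644499573
0.023726041052863134 46.27747749183653
0.033143650041797076 5.794056034483598
[np.float64(-175.1456683237705), np.float64(-97.96874578075571), np.float64(7.024924455543429)] [np.float64(0.018797673104569267), np.float64(0.015541531844503626), np.float64(0.014351816789833207)]
```

The flats lie at about 48° and the axis is near (0.447, 0.311). I'll level the tool, go above the handle and turn to yaw ≈ 138°.

>>> arm_command(
  deltas=[
    [[0, 0, 0], [0, -0.14, 0], 8.5],
    [[0, 0, 0], [0, -0.14, 0], 8.5],
    [[0, 0, 0], [0, -0.14, 0], 8.5],
    [[0, 0, 0], [0, -0.14, 0], 8.5],
    [[0, 0, -3], [0, 0, 0], 8.5],
    [[0, 0, -4], [0, 0, 0], 8.5],
    [[4.3, -0.2, 0], [0, 0, 0], 8.5],
    [[4.3, -0.2, 0], [0, 0, 0], 8.5],
    [[4.3, -0.2, 0], [0, 0, 0], 8.5],
    [[4.3, -0.2, 0], [0, 0, 0], 8.5],
    [[4.3, -0.2, 0], [0, 0, 0], 8.5],
    [[0, 0, 0], [0, 0, -0.148], 8.5],
    [[0, 0, 0], [0, 0, -0.148], 8.5],
    [[0, 0, 0], [0, 0, -0.148], 8.5],
    [[0, 0, 0], [0, 0, -0.148], 8.5],
    [[0, 0, 0], [0, 0, -0.148], 8.5],
    [[0, 0, 0], [0, 0, -0.148], 8.5],
    [[0, 0, 0], [0, 0, 0], 8.5],
  ],
)

```text
clock: 7.25
position: [0.4431, 0.3127, 0.4051]
tool_rot: [3.134, -0.004, 2.417]
force: [0.2, -0.3, 0.7]
grip_width: 0.0846
finger_force: 0.0
```

```bash
python3 - <<'E'
from h import *
st=bot.observe(); p=bot.grab_frame("wrist"); print(st["position"],st["tool_rot"],st["qpos"])
for n,z in [("screwdriver",.078),("stand_mouth",.078)]:
    print(n,[(round(q["p"],2),q["at"],np.round(atz(ray(p,q["at"],st),z),4)) for q in bot.mark_of(n,p)[:3]])
r=bot.find_in("screwdriver",p); print(r)
for n,z in [("stand",0)]:
    print([(round(q["p"],2),q["rect"]) for q in bot.find_in(n,p)])
save(p,"w4.png")
E
```

```text
[0.44306525 0.31269131 0.40506205] [ 3.13448733 -0.00368602  2.41670039] [-0.12412921  0.49564435 -0.82398629  1.79157065  0.41512962  1.03027803
 -0.25850955]
screwdriver [(0.75, [318.7, 188.2], array([0.446 , 0.3103, 0.078 ]))]
stand_mouth [(0.73, [232.3, 250.7], array([0.4357, 0.1929, 0.078 ])), (0.7, [318.3, 189.2], array([0.4465, 0.3094, 0.078 ])), (0.69, [429.3, 116.9], array([0.4635, 0.441 , 0.078 ]))]
[{'rect': [299.5, 172.6, 35.3, 69.3], 'p': 0.63}, {'rect': [383.3, 238.8, 38.8, 89.1], 'p': 0.23}]
[(0.77, [379.9, 82.3, 80.9, 69.2]), (0.7, [265.5, 129.5, 107.4, 90.3]), (0.57, [206.5, 204.8, 67.2, 69.1])]
```

View pics/w4.png

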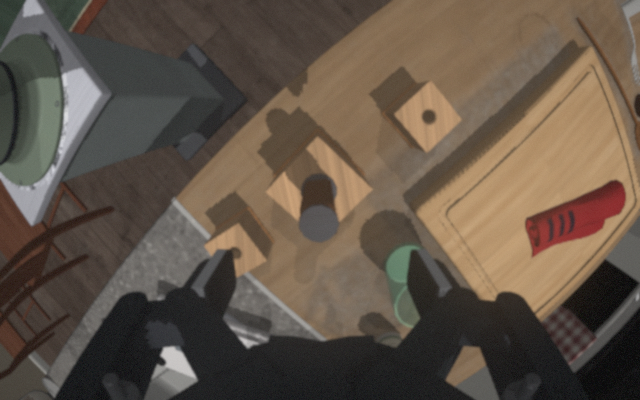

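The handle's flats line up with the fingers. Its collar is at (318,188), which puts the axis at (0.4465, 0.310), so I'll descend and grip.

>>> arm_command(
  deltas=[
    [[-0.4, 0, 1], [0, 0, 0], 8.5],
    [[0, 0, 3], [0, 0, 0], 8.5],
    [[0, 0, 3], [0, 0, 0], 8.5],
    [[0, 0, 3], [0, 0, 0], 8.5],
    [[0, 0, 2], [0, 0, 0], 8.5],
    [[0, 0, 0], [0, 0, 0], 8.5],
    [[0, 0, 0], [0, 0, 0], 0],
    [[0, 0, 0], [0, 0, 0], 0],
    [[0, 0, 0], [0, 0, 0], 0],
    [[0, 0, 0], [0, 0, 0], 0],
    [[0, 0, 0], [0, 0, 0], 0],
    [[0, 0, 0], [0, 0, 0], 0],
    [[0, 0, 0], [0, 0, 0], 0],
    [[0, 0, 0], [0, 0, 0], 0],
  ],
  newtons=100,
)

```text
clock: 8.9
position: [0.4469, 0.3101, 0.2852]
tool_rot: [3.134, -0.005, 2.412]
force: [-0.9, -1.7, 8.7]
grip_width: 0.025
finger_force: 97.6
```

>>> arm_command(
  deltas=[
    [[0, 0, -1], [0, 0, 0], 0],
    [[0, 0, -2], [0, 0, 0], 0],
    [[0, 0, -3], [0, 0, 0], 0],
    [[0, 0, -4], [0, 0, 0], 0],
    [[0, 0, -4], [0, 0, 0], 0],
    [[0, 0, 0], [0, 0, 0], 0],
  ],
)

```text
clock: 9.5
position: [0.4469, 0.3096, 0.4297]
tool_rot: [3.129, -0.004, 2.412]
force: [-0.5, 1.5, -1.8]
grip_width: 0.0248
finger_force: 98.4
```

```bash
python3 - <<'E'
from h import *
st=bot.observe(); print(st["position"],st["tool_rot"],st["force"],st["grip_width"],st["qpos"])
p=bot.grab_frame("wrist")
for n in ["bit_tip","screwdriver"]: print(n,[(round(q["p"],2),q["at"]) for q in bot.mark_of(n,p)[:3]])
s=bot.grab_frame("scene")
g=rot(st).apply([0,0,.155])+st["position"]; print("grip",g)
e=proj(s,[g,g-[0,0,.047],g-[0,0,.109]]); print(e)
for n in ["bit_tip","screwdriver"]: print(n,[(round(q["p"],2),q["at"]) for q in bot.mark_of(n,s)[:3]])
u,v=e[1].astype(int)
A=cv2.resize(p["frame"][130:330,220:420],(400,400),interpolation=cv2.INTER_CUBIC)
B=cv2.resize(s["frame"][v-25:v+25,u-25:u+25],(400,400),interpolation=cv2.INTER_CUBIC)
cv2.imwrite("pics/w5.png",np.hstack([A,B])[:,:,::-1])
E
```

```text
[0.44687113 0.30961838 0.42969224] [ 3.12858471 -0.00432907  2.41199605] [-0.52005575  1.54257202 -1.81578024] 0.024832494293927934 [-0.10044945  0.47010168 -0.8410227   1.76123327  0.38995036  1.07317341
 -0.23203062]
bit_tip [(0.87, [323.6, 203.8])]
screwdriver [(0.8, [322.9, 233.3]), (0.32, [318.9, 166.1])]
grip [0.44771489 0.31156856 0.27470681]
[[339.38467205 189.28455559]
 [338.86626981 206.35563269]
 [338.23243434 227.22794638]]
bit_tip [(0.89, [338.3, 228.4])]
screwdriver [(0.7, [340.3, 209.0]), (0.37, [275.8, 238.5])]
```

View pics/w5.png

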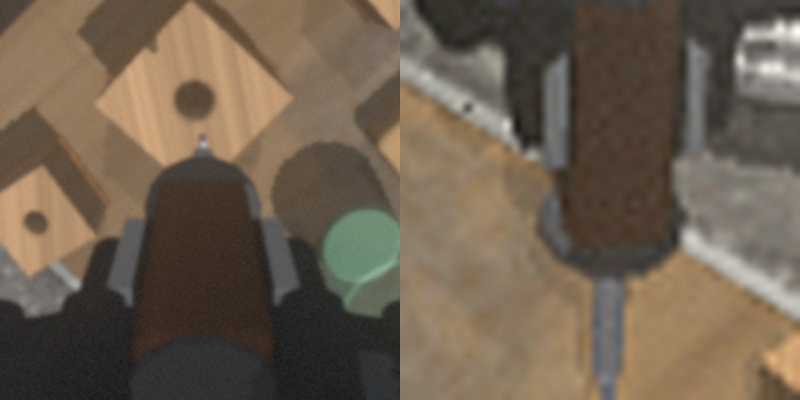

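The blade shows edge-on in both views, at (203,140) on the left and (607,390) on the right, so its width lies along the tool's x. The tip sits where I predicted, so I'll go beside the screw with the camera over it.

>>> arm_command(
  deltas=[
    [[-2.5, -2, 0], [0, 0, 0.05], 0],
    [[-3.5, -2.3, 0], [0, 0, 0.05], 0],
    [[-3.7, -2.3, 0], [0, 0, 0.06], 0],
    [[-3.8, -2.1, 0], [0, 0, 0.06], 0],
    [[-3.9, -1.8, 0], [0, 0, 0.06], 0],
    [[-4, -1.6, 0], [0, 0, 0.06], 0],
    [[-4.1, -1.3, 0], [0, 0, 0.06], 0],
    [[-4.2, -1.1, 0], [0, 0, 0.06], 0],
    [[-4.2, -0.9, 0], [0, 0, 0.06], 0],
    [[-1.5, 0, 0], [0, 0, 0.06], 0],
    [[0, 0, 0], [0, 0, 0], 0],
  ],
)

```text
clock: 10.9
position: [0.5208, -0.0773, 0.4201]
tool_rot: [3.141, -0.009, 1.827]
force: [0.6, 0.4, -0.8]
grip_width: 0.025
finger_force: 98.4
```

```bash
python3 - <<'E'
from h import *
st=bot.observe(); print(st["position"],st["tool_rot"],st["force"],st["moment"])
p=bot.grab_frame("wrist")
for n,z in [("screw_slot",.042),("scale",0),("bit_tip",.165)]: print(n,[(round(q["p"],2),np.round(q["at"],1),np.round(atz(ray(p,q["at"],st),z),4)) for q in bot.mark_of(n,p)[:3]])
m=bot.mark_of("screw_slot",p)
u,v=np.array(m[0]["at"]).astype(int) if m else (320,180); print(u,v)
a,b=max(u-50,0),max(v-50,0); print(a,b)
A=cv2.resize(p["frame"][b:b+100,a:a+100],(600,600),interpolation=cv2.INTER_CUBIC)
cv2.imwrite("pics/w6.png",A[:,:,::-1]); np.savez("f6.npz",f=p["frame"],K=p["K"],T=p["T_tool_cam"],pos=st["position"],rot=st["tool_rot"])
# tip in tool frame
s=bot.grab_frame("scene"); ms=bot.mark_of("bit_tip",s); mw=bot.mark_of("bit_tip",p)
if ms and mw:
    x,e=tri([ray(s,ms[0]["at"]),ray(p,mw[0]["at"],st)]); print("tip",x,e, rot(st).inv().apply(x-st["position"]))
E
```

```text
[ 0.52077706 -0.077326    0.42005927] [ 3.14099851 -0.0090003   1.82671001] [ 0.56133107  0.39621488 -0.78808494] [ 0.05117065 -0.0017738  -0.03418964]
screw_slot [(0.62, array([319.8, 111.6]), array([ 0.5008, -0.0071,  0.042 ]))]
scale [(0.63, array([343.6, 120.2]), array([ 0.5322, -0.0101,  0.    ]))]
bit_tip [(0.84, array([321.6, 200.4]), array([ 0.5194, -0.0705,  0.165 ])), (0.21, array([318.7, 107.8]), array([ 0.4997, -0.004 ,  0.165 ]))]
319 111
269 61
tip [ 0.51886488 -0.07575247  0.15060352] 0.0019103982618293616 [-0.00041892 -0.0016117   0.26946199]
```

View pics/w6.png

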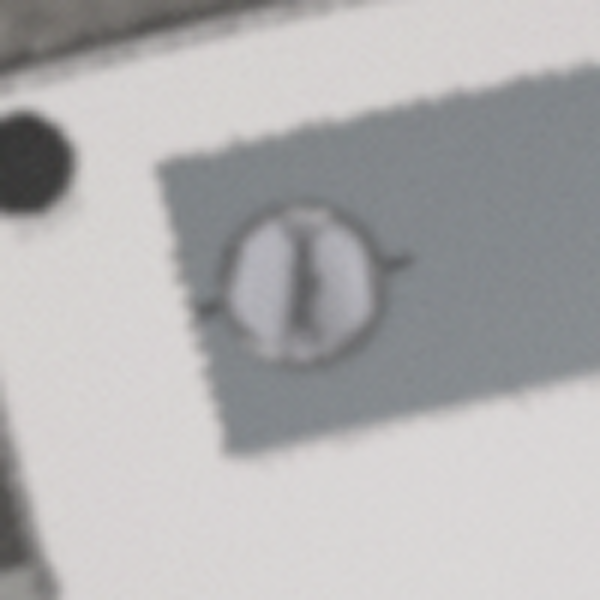

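The slot runs from crop (300,230) to (310,335), its centre near (303,285), and the marks lie at (207,310) and (400,262). I'll turn those into world angles.

```bash
cat > f6.py <<'E'
from h import *
d=np.load("f6.npz"); pic={"K":d["K"],"T_tool_cam":d["T"]}; st={"position":d["pos"],"tool_rot":d["rot"]}
P=lambda x,y,z: atz(ray(pic,(269+x/6,61+y/6),st),z)
c=P(303,285,.047); print("centre z47,z42",c,P(303,285,.042))
a,b=P(300,230,.045),P(310,335,.045); print("slot deg",np.degrees(np.arctan2(*(a-b)[1::-1])))
a,b=P(207,310,.047),P(400,262,.047); print("marks deg",np.degrees(np.arctan2(*(b-a)[1::-1])),(a+b)/2)
a,b=P(160,163,.047),P(590,66,.047); print("cover top edge",np.degrees(np.arctan2(*(b-a)[1::-1])))
a,b=P(228,455,.047),P(600,375,.047); print("cover bottom edge",np.degrees(np.arctan2(*(b-a)[1::-1])))
o,v=ray(pic,(321.6,200.4),st); 
for L in (.262,.264,.266,.27):
    Rm=rot(st); q=Rm.inv().apply(o-st["position"]); w=Rm.inv().apply(v); print(L,q+w*(L-q[2])/w[2])
# slot darkness
E
python3 f6.py
python3 - <<'E'
import numpy as np,cv2
f=np.load("f6.npz")["f"]; g=cv2.cvtColor(f,cv2.COLOR_RGB2GRAY)[98:119,308:332]; print(g)
E
```

```text
centre z47,z42 [ 0.49967181 -0.00385436  0.047     ] [ 0.49964132 -0.00383299  0.042     ]
slot deg 110.05606800882123
marks deg 28.81503907383987 [ 0.49976048 -0.00393185  0.047     ]
cover top edge 28.25015067306821
cover bottom edge 27.402168501903425
0.262 [2.49484605e-03 1.96630776e-04 2.62000000e-01]
0.264 [1.87606234e-03 1.99911311e-04 2.64000000e-01]
0.266 [1.25727863e-03 2.03191847e-04 2.66000000e-01]
0.27 [1.97112050e-05 2.09752917e-04 2.70000000e-01]
[[125 119 117 122 133 149 157 151 142 140 139 141 143 149 153 151 147 138
  128 117 117 117 126 130]
 [120 118 124 139 155 167 170 162 146 135 130 129 135 140 149 159 161 157
  148 134 118 114 119 127]
 [117 122 142 157 173 175 177 171 153 137 126 122 128 141 156 167 173 170
  163 151 135 117 113 123]
 [120 136 159 173 176 179 178 174 164 145 123 112 123 145 163 171 174 177
  170 168 151 128 114 116]
 [118 145 170 177 179 178 178 176 169 152 122 110 122 144 163 171 172 174
  176 174 164 142 119 113]
 [124 150 172 178 181 179 179 175 167 150 124 104 120 142 161 169 172 174
  178 177 172 152 126 109]
 [133 157 174 179 178 178 17
[... 787 characters left out ...]
70 175 174 174 178 173 163 147 125 104 102 113 129 142 153 158 160
  166 170 173 167 153 128]
 [148 162 174 175 175 176 169 162 143 121 103 101 111 128 143 150 153 160
  162 169 170 160 141 123]
 [134 150 168 174 175 175 170 158 142 120 105 104 112 127 139 149 154 158
  161 161 160 147 129 117]
 [122 135 151 165 173 173 171 159 141 125 115 110 114 123 135 145 151 155
  156 154 145 129 116 116]
 [122 125 136 152 167 171 169 157 141 130 126 125 124 123 132 143 149 148
  144 136 126 114 114 121]
 [127 132 139 145 156 166 163 154 142 139 139 132 132 127 134 144 146 141
  132 125 114 114 116 126]
 [132 138 142 149 156 165 163 154 147 143 146 146 142 138 139 143 140 130
  121 112 114 116 125 133]]
```

The slot is within about a degree of the tool's yaw (≈105°), the marks are at about 28.5°, and the screw centre is at (0.4997, −0.004). I'll go above it with the tip at z ≈ 0.07.

>>> arm_command(
  deltas=[
    [[2, 0, 1], [0, -0.01, 0], 0],
    [[3, -0.1, 2], [0, 0, 0], 0],
    [[2.6, -0.1, 2.6], [0, 0, 0], 0],
    [[0, 0, 3], [0, 0, 0], 0],
    [[0, 0, 0], [0, 0, 0], 0],
    [[0, 0, 0], [0, 0, 0], 0],
  ],
)

```text
clock: 11.9
position: [0.4994, -0.0023, 0.3356]
tool_rot: [3.14, 0.001, 1.832]
force: [0.5, 0.3, -1.2]
grip_width: 0.0249
finger_force: 98.4
```

```bash
python3 - <<'E'
from h import *
st=bot.observe(); print(st["position"],st["tool_rot"],st["force"],st["moment"],st["qpos"])
Rm=rot(st); print("tip nominal",st["position"]+Rm.apply([.0005,0,.264]))
p=bot.grab_frame("wrist"); s=bot.grab_frame("scene"); 
for n,z in [("screw_slot",.042),("bit_tip",.07)]: print(n,[(round(q["p"],2),np.round(q["at"],1),np.round(atz(ray(p,q["at"],st),z),4)) for q in bot.mark_of(n,p)[:3]])
for n,z in [("screw_slot",.042),("bit_tip",.07)]: print(n,[(round(q["p"],2),np.round(q["at"],1),np.round(atz(ray(s,q["at"]),z),4)) for q in bot.mark_of(n,s)[:3]])
u,v=proj(s,[.4997,-.004,.06])[0].astype(int)
A=cv2.resize(p["frame"][150:230,280:360],(400,400),interpolation=cv2.INTER_CUBIC)
B=cv2.resize(s["frame"][v-25:v+25,u-25:u+25],(400,400),interpolation=cv2.INTER_CUBIC)
cv2.imwrite("pics/w7.png",np.hstack([A,B])[:,:,::-1])
E
```

```text
[ 0.49938983 -0.00232584  0.33558675] [3.14004452e+00 1.26128312e-03 1.83241596e+00] [ 0.53964489  0.25128855 -1.15670882] [-0.0065082  -0.01637675 -0.00662268] [ 0.35063623  0.47599645 -0.60901797  1.97078683  0.37391601  0.8048764
 -0.20781506]
tip nominal [ 0.49974143 -0.00205879  0.07158665]
screw_slot [(0.72, array([320.8, 196.3]), array([ 0.5004, -0.006 ,  0.042 ]))]
bit_tip [(0.78, array([322.8, 202.3]), array([ 0.5011, -0.0024,  0.07  ]))]
screw_slot [(0.57, array([398.2, 176. ]), array([ 0.5056, -0.0094,  0.042 ]))]
bit_tip [(0.66, array([397.2, 171.3]), array([0.5027, 0.0042, 0.07  ]))]
```

View pics/w7.png

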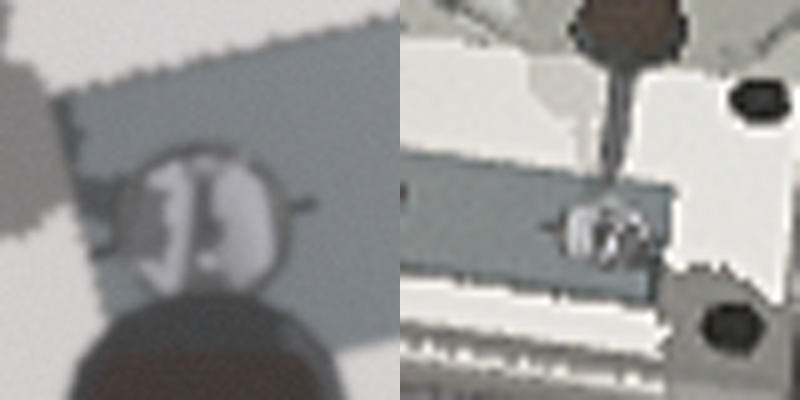

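The tip sits about 3 mm beyond the screw centre, with the head centre near wrist px (320.5,195.5) and the slot in line with the blade. I'll correct and lower.

>>> arm_command(
  deltas=[
    [[-0.25, -0.05, 0.5], [0, 0, 0], 0],
    [[0, 0, 0.8], [0, 0, 0], 0],
    [[0, 0, 0.5], [0, 0, 0], 0],
    [[0, 0, 0.2], [0, 0, 0], 0],
    [[0, 0, 0.2], [0, 0, 0], 0],
    [[0, 0, 0.1], [0, 0, 0], 0],
    [[0, 0, 0], [0, 0, 0], 0],
  ],
)

```text
clock: 12.9
position: [0.4994, -0.0044, 0.3123]
tool_rot: [3.139, 0.001, 1.833]
force: [-3.3, 5.3, 10.2]
grip_width: 0.0249
finger_force: 99.7
```

>>> arm_command(
  deltas=[
    [[0.1, 0, 0], [0, 0, 0], 0],
    [[0.05, 0, 0], [0, 0, 0], 0],
    [[0, 0, 0], [0, 0, 0], 0],
  ],
)

```text
clock: 13.2
position: [0.4991, -0.0034, 0.3124]
tool_rot: [3.139, 0.002, 1.832]
force: [-1.4, 1.9, 8.1]
grip_width: 0.0251
finger_force: 99.8
```

>>> arm_command(
  deltas=[
    [[0.07, 0, 0.05], [0, 0, 0], 0],
    [[0, 0, 0.05], [0, 0, 0], 0],
    [[0, 0, 0], [0, 0, 0], 0],
  ],
)

```text
clock: 13.5
position: [0.499, -0.0029, 0.3116]
tool_rot: [3.139, 0.002, 1.832]
force: [-4.3, 0.2, 13.9]
grip_width: 0.0251
finger_force: 100.3
```

```bash
python3 - <<'E'
from h import *
st=bot.observe(); print(st["position"],st["tool_rot"],st["force"],st["moment"])
p=bot.grab_frame("wrist"); s=bot.grab_frame("scene")
for n in ["screw_slot","bit_tip"]:
  print(n,[(round(q["p"],2),np.round(q["at"],1)) for q in bot.mark_of(n,p)[:2]],[(round(q["p"],2),np.round(q["at"],1)) for q in bot.mark_of(n,s)[:2]])
u,v=proj(s,[.4997,-.004,.06])[0].astype(int)
A=cv2.resize(p["frame"][150:230,280:360],(400,400),interpolation=cv2.INTER_CUBIC)
B=cv2.resize(s["frame"][v-25:v+25,u-25:u+25],(400,400),interpolation=cv2.INTER_CUBIC)
cv2.imwrite("pics/w8.png",np.hstack([A,B])[:,:,::-1])
E
```

```text
[ 0.49902515 -0.00286412  0.31160488] [3.13893726e+00 2.33953767e-03 1.83208500e+00] [-4.31438824  0.24768349 13.88697967] [-0.16820555  0.87186297  0.02386053]
screw_slot [(0.58, array([317.2, 200.9]))] [(0.62, array([397.8, 178.3]))]
bit_tip [(0.83, array([324.7, 202. ]))] [(0.88, array([399.1, 178.9])), (0.56, array([318.8, 151.2]))]
```

View pics/w8.png

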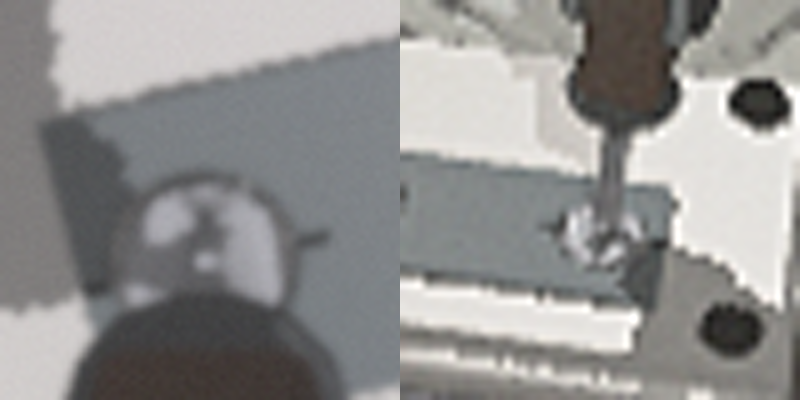

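>>> arm_command(
  deltas=[
    [[0, -0.08, 0], [0, 0, 0], 0],
    [[0, -0.05, 0], [0, 0, 0], 0],
    [[0, 0, 0], [0, 0, 0], 0],
  ],
)

```text
clock: 14.1
position: [0.4982, -0.0031, 0.3119]
tool_rot: [3.137, 0.002, 1.832]
force: [0.6, 0.4, 11.3]
grip_width: 0.0249
finger_force: 100.1
```

The force is now purely vertical at 11 N. The tip is at z ≈ 0.0427 (tool length 0.269), which matches the slot's floor. I'll press a little more and start turning.

>>> arm_command(
  deltas=[
    [[0, 0, 0.05], [0, 0, 0], 0],
    [[0, 0, 0.04], [0, 0, 0], 0],
    [[0, 0, 0], [0, 0, 0], 0],
    [[0, 0, 0.005], [0, 0, 0.03], 0],
    [[0, 0, 0.005], [0, 0, 0.03], 0],
    [[0, 0, 0.005], [0, 0, 0.03], 0],
    [[0, 0, 0.005], [0, 0, 0.03], 0],
  ],
)

```text
clock: 14.8
position: [0.4983, -0.003, 0.311]
tool_rot: [3.137, 0.002, 1.711]
force: [-0.4, 0.9, 17.5]
grip_width: 0.025
finger_force: 100.8
```

```bash
cat > o.py <<'E'
from h import *
st=bot.observe(); Rm=rot(st); print(np.round(st["position"],4),np.round(st["tool_rot"],4),"F tool",np.round(Rm.inv().apply(st["force"]),1),"M tool",np.round(Rm.inv().apply(st["moment"]),3),"q7",st["qpos"][6], st["clock"])
E
python3 o.py
```

```text
[ 0.4983 -0.003   0.311 ] [3.1366e+00 1.7000e-03 1.7109e+00] F tool [  0.9  -0.2 -17.5] M tool [ 0.053  0.323 -0.007] q7 -0.34161371924512607 14.8
```

>>> arm_command(
  deltas=[
    [[0, 0, 0], [0, 0, 0.05], 0],
    [[0, 0, 0], [0, 0, 0.05], 0],
    [[0, 0, 0], [0, 0, 0.05], 0],
    [[0, 0, 0.01], [0, 0, 0.05], 0],
    [[0, 0, 0.01], [0, 0, 0.05], 0],
  ],
)

```text
clock: 15.3
position: [0.4986, -0.0029, 0.311]
tool_rot: [3.135, 0.0, 1.46]
force: [2.3, 1.2, 17.9]
grip_width: 0.025
finger_force: 100.9
```

```bash
python3 o.py
```

```text
[ 0.4986 -0.0029  0.311 ] [3.1354e+00 3.0000e-04 1.4603e+00] F tool [  1.5   2.3 -17.9] M tool [-0.485  0.084 -0.121] q7 -0.5517036447367957 15.3
```

>>> arm_command(
  deltas=[
    [[0, 0, 0.005], [0, 0, 0.05], 0],
    [[0, 0, 0.005], [0, 0, 0.05], 0],
    [[0, 0, 0.009], [0, 0, 0.05], 0],
    [[0, 0, 0.009], [0, 0, 0.05], 0],
  ],
)

```text
clock: 15.7
position: [0.4987, -0.0031, 0.3108]
tool_rot: [3.135, -0.001, 1.26]
force: [2.3, -0.4, 18.2]
grip_width: 0.0249
finger_force: 101.0
```

```bash
python3 o.py
```

```text
[ 0.4987 -0.0031  0.3108] [ 3.1350e+00 -1.0000e-03  1.2603e+00] F tool [  0.3   2.4 -18.2] M tool [-0.815  0.062 -0.197] q7 -0.7190366360837867 15.7
```

>>> arm_command(
  deltas=[
    [[0, 0, 0.009], [0, 0, 0.05], 0],
    [[0, 0, 0.009], [0, 0, 0.05], 0],
    [[0, 0, 0.009], [0, 0, 0.05], 0],
    [[0, 0, 0.009], [0, 0, 0.05], 0],
    [[0, 0, 0.009], [0, 0, 0.05], 0],
    [[0, 0, 0.009], [0, 0, 0.05], 0],
  ],
)

```text
clock: 16.3
position: [0.4988, -0.0033, 0.3103]
tool_rot: [3.135, -0.003, 0.96]
force: [2.0, -1.2, 19.0]
grip_width: 0.0245
finger_force: 101.0
```

```bash
python3 o.py
```

```text
[ 0.4988 -0.0033  0.3103] [ 3.1351e+00 -2.9000e-03  9.6010e-01] F tool [  0.2   2.5 -18.9] M tool [-1.195  0.052 -0.123] q7 -0.9694745795459712 16.3
```

>>> arm_command(
  deltas=[
    [[0, 0.03, 0.005], [0, 0, 0.05], 0],
    [[0, 0.02, 0.006], [0, 0, 0.05], 0],
    [[0, 0, 0.007], [0, 0, 0.05], 0],
    [[0, 0, 0.007], [0, 0, 0.05], 0],
  ],
)

```text
clock: 16.7
position: [0.4991, -0.0036, 0.31]
tool_rot: [3.136, -0.004, 0.76]
force: [1.5, -2.1, 18.3]
grip_width: 0.0249
finger_force: 101.1
```

```bash
cat >> o.py <<'E'
p=bot.grab_frame("wrist")
cv2.imwrite("pics/w_%d.png"%(st["clock"]*100),cv2.resize(p["frame"][130:230,260:380],(600,500),interpolation=cv2.INTER_CUBIC)[:,:,::-1])
E
python3 o.py; ls pics
```

```text
[ 0.4991 -0.0036  0.31  ] [ 3.1361 -0.0038  0.7601] F tool [ -0.2   2.6 -18.3] M tool [-0.886  0.042 -0.079] q7 -1.1350146542449002 16.7
scene.png
top.png
w1.png
w2.png
w3.png
w4.png
w5.png
w6.png
w7.png
w8.png
w_1670.png
```

>>> arm_command(
  deltas=[
    [[0, 0, 0.007], [0, 0, 0.05], 0],
    [[0, 0, 0.007], [0, 0, 0.05], 0],
    [[0, 0, 0.007], [0, 0, 0.05], 0],
    [[0, 0, 0.007], [0, 0, 0.05], 0],
    [[0, 0, 0.007], [0, 0, 0.05], 0],
  ],
)

```text
clock: 17.25
position: [0.4991, -0.0038, 0.3097]
tool_rot: [3.137, -0.005, 0.51]
force: [1.5, -2.9, 18.4]
grip_width: 0.0252
finger_force: 100.9
```

```bash
python3 o.py
```

```text
[ 0.4991 -0.0038  0.3097] [ 3.137  -0.0049  0.51  ] F tool [ -0.1   3.4 -18.4] M tool [-1.294  0.07  -0.181] q7 -1.3422074961024346 17.25
```

>>> arm_command(
  deltas=[
    [[0, 0.04, 0.006], [0, 0, 0.05], 0],
    [[0, 0.02, 0.006], [0, 0, 0.05], 0],
    [[0, 0, 0.006], [0, 0, 0.05], 0],
    [[0, 0, 0.006], [0, 0, 0.05], 0],
  ],
)

```text
clock: 17.7
position: [0.4993, -0.0043, 0.3094]
tool_rot: [3.138, -0.005, 0.31]
force: [1.2, -2.0, 18.5]
grip_width: 0.0249
finger_force: 101.1
```

```bash
python3 o.py
```

```text
[ 0.4993 -0.0043  0.3094] [ 3.1384 -0.0054  0.31  ] F tool [  0.6   2.3 -18.5] M tool [-0.849  0.078 -0.115] q7 -1.5061289762451013 17.7
```

>>> arm_command(
  deltas=[
    [[0, 0, 0.006], [0, 0, 0.05], 0],
    [[0, 0, 0.006], [0, 0, 0.05], 0],
    [[0, 0, 0.003], [0, 0, 0.05], 0],
  ],
)

```text
clock: 18.05
position: [0.4992, -0.0044, 0.3092]
tool_rot: [3.139, -0.006, 0.16]
force: [0.6, -4.2, 18.2]
grip_width: 0.0248
finger_force: 100.9
```

```bash
python3 o.py
```

```text
[ 0.4992 -0.0044  0.3092] [ 3.1391 -0.0056  0.1599] F tool [  0.1   4.3 -18.2] M tool [-1.114  0.11  -0.118] q7 -1.6295196183547187 18.05
```

>>> arm_command(
  deltas=[
    [[0, 0.02, 0.004], [0, 0, 0.04], 0],
    [[0, 0, 0.003], [0, 0, 0.04], 0],
    [[0, 0, 0], [0, 0, 0.03], 0],
  ],
)

```text
clock: 18.4
position: [0.4992, -0.0046, 0.3091]
tool_rot: [3.14, -0.006, 0.05]
force: [0.7, -2.9, 17.9]
grip_width: 0.0253
finger_force: 101.0
```

```bash
python3 o.py
```

```text
[ 0.4992 -0.0046  0.3091] [ 3.1397 -0.0057  0.0504] F tool [  0.7   2.9 -17.9] M tool [-1.034  0.225 -0.225] q7 -1.7189995759135885 18.4
```

>>> arm_command(
  deltas=[
    [[0, 0, 0], [0, 0, 0.03], 0],
    [[0, 0, 0], [0, 0, 0.02], 0],
    [[0, 0, 0], [0, 0, 0], 0],
  ],
)

```text
clock: 18.75
position: [0.4992, -0.0046, 0.3091]
tool_rot: [3.14, -0.006, 0.001]
force: [0.5, -3.8, 18.5]
grip_width: 0.0248
finger_force: 100.9
```

```bash
python3 o.py; python3 - <<'E'
from h import *
p=bot.grab_frame("top");s=bot.grab_frame("scene");w=bot.grab_frame("wrist")
for n,q in [("top",p),("scene",s),("wrist",w)]: print(n,[(round(m["p"],2),np.round(m["at"],1)) for m in bot.mark_of("screw_slot",q)[:1]])
E
```

```text
[ 0.4992 -0.0046  0.3091] [ 3.1399e+00 -5.8000e-03  1.2000e-03] F tool [  0.6   3.9 -18.5] M tool [-1.158  0.201 -0.107] q7 -1.7592371737677615 18.75
top []
scene [(0.47, array([398.5, 176.5]))]
wrist [(0.82, array([320.5, 202.6]))]
```

>>> arm_command(
  deltas=[
    [[0, 0, 0], [0, 0, 0.03], 0],
    [[0, 0, 0], [0, 0, 0.03], 0],
    [[0, 0, 0], [0, 0, 0], 0],
  ],
)

```text
clock: 19.4
position: [0.4992, -0.0047, 0.3091]
tool_rot: [3.14, -0.006, -0.059]
force: [1.0, -5.1, 20.3]
grip_width: 0.0251
finger_force: 101.0
```

```bash
python3 - <<'E'
from h import *
M=[]
for i in range(8):
    st=bot.observe(); Rm=rot(st); M.append([*st["position"],st["tool_rot"][2],*Rm.inv().apply(st["force"]),*Rm.inv().apply(st["moment"])]); bot.grab_frame("wrist")
print(np.round(np.mean(M,0),4),np.round(np.std(M,0),4))
E
```

```text
[ 4.99200e-01 -4.70000e-03  3.09200e-01 -5.82000e-02  1.36520e+00
  4.27750e+00 -1.94673e+01 -1.31710e+00  3.06300e-01 -1.79300e-01] [0.000e+00 0.000e+00 0.000e+00 4.000e-04 4.009e-01 6.278e-01 5.124e-01
 2.230e-02 3.570e-02 2.620e-02]
```

The vertical force rises while z stays put, so the screw is at its stop and the blade is starting to climb. I'll unwind the blade, lift, and back off for a look.

>>> arm_command(
  deltas=[
    [[0, 0, 0], [0, 0, -0.08], 0],
    [[0, 0, 0], [0, 0, -0.08], 0],
    [[0, 0, 0], [0, 0, -0.08], 0],
    [[0, 0, 0], [0, 0, -0.08], 0],
    [[0, 0, 0], [0, 0, -0.08], 0],
    [[0, 0, -0.3], [0, 0, 0], 0],
    [[0, 0, -1.5], [0, 0, 0], 0],
    [[0, 0, -3], [0, 0, 0], 0],
    [[-1.5, 0, -3], [0, 0, 0], 0],
    [[-2.5, 0, 0], [0, 0, 0], 0],
    [[0, 0, 0], [0, 0, 0], 0],
  ],
)

```text
clock: 20.9
position: [0.4585, -0.0186, 0.3864]
tool_rot: [3.139, -0.002, 0.341]
force: [-0.6, -0.1, -1.7]
grip_width: 0.025
finger_force: 98.4
```

```bash
cat > ang.py <<'E'
from h import *
st=bot.observe(); p=bot.grab_frame("wrist"); print(st["position"],st["tool_rot"],st["force"])
m=bot.mark_of("screw_slot",p); print([(q["p"],q["at"],atz(ray(p,q["at"],st),.045)) for q in m[:2]])
# rectified top view, 0.25 mm/px, world x right, y up, centred on the screw
C=np.array([.4997,-.0045]); n=161
K=np.array(p["K"]); T=np.array(p["T_tool_cam"]); Rm=rot(st).as_matrix()
X,Y=np.meshgrid((np.arange(n)-80)*.00025+C[0],C[1]-(np.arange(n)-80)*.00025)
W=np.stack([X,Y,np.full_like(X,.045)],-1).reshape(-1,3)
c=(((W-st["position"])@Rm)-T[:3,3])@T[:3,:3]
th=np.arctan2(np.hypot(c[:,0],c[:,1]),c[:,2]); r=np.hypot(c[:,0],c[:,1])
mp=(c[:,:2]/r[:,None]*th[:,None]*K[0,0]+K[:2,2]).reshape(n,n,2).astype(np.float32)
g=cv2.remap(cv2.cvtColor(p["frame"],cv2.COLOR_RGB2GRAY),mp[...,0],mp[...,1],cv2.INTER_CUBIC)
np.save("g.npy",g); print(mp[80,80])
b=cv2.GaussianBlur(g,(0,0),1.5).astype(float)
best=[]
for a in range(0,180,3):
    u=np.array([np.cos(np.radians(a)),-np.sin(np.radians(a))]); v=np.array([u[1],-u[0]])
    for ox in range(-12,13,4):
      for oy in range(-12,13,4):
        t=np.linspace(-24,24,25); L=lambda k:cv2.remap(b.astype(np.float32),(80+ox+t*u[0]+k*v[0]).astype(np.float32)[None],(80+oy+t*u[1]+k*v[1]).astype(np.float32)[None],1).mean()
        best.append((L(0)-.5*(L(18)+L(-18)),a,ox,oy))
best.sort(); print([(round(float(x[0])),*x[1:]) for x in best[:8]])
print(g[20:141:6,20:141:6])
E
python3 ang.py
```

```text
[ 0.45851409 -0.01860779  0.38644599] [ 3.13884516e+00 -1.60657649e-03  3.40914366e-01] [-0.55625743 -0.12015736 -1.68046383]
[(0.9, [323.0, 139.6], array([ 0.49826869, -0.00676998,  0.045     ]))]
[321.34897 137.52206]
[(-58, 30, 4, -8), (-58, 27, 4, -8), (-57, 33, 4, -8), (-57, 30, 0, -4), (-57, 33, 0, -4), (-57, 30, 8, -8), (-57, 27, 0, -4), (-57, 30, 12, -12)]
[[120 119 118 116 115 113 114 122 129 137 138 120 107 106 108 114 119 119
  120 122 120]
 [118 118 115 111 105 112 118 129 136 145 148 139 126 115 103 105 111 118
  120 122 121]
 [117 115 109 103 108 114 124 134 142 151 156 156 152 144 119 103 100 107
  115 120 117]
 [117 110 105 115 132 142 149 152 157 159 162 161 162 157 140 107  99 101
  107 110  96]
 [114 110 116 137 154 159 157 160 159 160 161 160 159 154 137 115 110 102
   97  87  86]
 [106 107 128 150 156 158 156 157 157 158 155 158 155 145 120 109 117 113
  103  95 108]
 [103 108 137 153 153 155 154 154 157 152 152 146 142 125 104 101 118 123
  115 108 116]
 [101 112 141 151 152 153 153 152 149 146 135 123 109  99  96  98 111 120
  113 106 115]
 [ 98 120 144 148 151
[... 436 characters left out ...]
0 145 139 123 112 122 134 139 142 149 151 155 158 160 161 144
  111 105 114]
 [ 97 108 136 147 141 129 130 138 144 148 149 153 155 158 160 161 150 124
  107 110 120]
 [ 87  99 121 141 145 136 138 142 146 148 152 153 159 161 155 143 121 107
  106 115 121]
 [104 109 108 122 143 144 144 144 147 151 156 159 159 158 143 118 103 104
  109 120 120]
 [118 117 117 114 120 130 139 143 149 152 155 160 151 134 116 106 103 111
  118 121 122]
 [120 118 117 115 115 120 134 136 144 149 146 136 121 109 103 107 111 119
  120 123 121]
 [123 119 119 116 116 119 121 119 124 125 118 105 103 104 109 115 120 121
  121 122 123]
 [130 119 121 121 119 117 117 112 113 112 110 107 109 111 117 121 123 121
  121 121 121]]
```

Seen numerically from above, the slot lies at about 30° and the marks at about 28–29°, so the screw is home. Now back to the block.

>>> arm_command(
  deltas=[
    [[0, 0, -1.5], [0, 0, -0.14], 0],
    [[0, 0, -2], [0, 0, -0.148], 0],
    [[0, 0, -2], [0, 0, -0.148], 0],
    [[0, 0, 0], [0, 0, -0.148], 0],
    [[0, 0, 0], [0, 0, -0.148], 0],
    [[0, 0, 0], [0, 0, -0.148], 0],
    [[0, 0, 0], [0, 0, -0.148], 0],
    [[0, 0, 0], [0, 0, -0.148], 0],
    [[0, 0, 0], [0, 0, -0.148], 0],
    [[0, 0, 0], [0, 0, -0.148], 0],
    [[0, 0, 0], [0, 0, -0.148], 0],
    [[0, 0, 0], [0, 0, -0.148], 0],
    [[0, 0, 0], [0, 0, -0.148], 0],
    [[0, 0, 0], [0, 0, -0.148], 0],
    [[0, 0, 0], [0, 0, 0], 0],
  ],
)

```text
clock: 22.5
position: [0.4608, -0.0174, 0.4404]
tool_rot: [3.141, 0.002, 2.409]
force: [0.3, -0.1, -1.8]
grip_width: 0.0248
finger_force: 98.4
```

>>> arm_command(
  deltas=[
    [[2.2, 2.2, 0], [0, 0, 0], 0],
    [[2.9, 3, 0], [0, 0, 0], 0],
    [[2.9, 3, 0], [0, 0, 0], 0],
    [[2.9, 3, 0], [0, 0, 0], 0],
    [[2.9, 3.1, 0], [0, 0, 0], 0],
    [[2.9, 3.1, 0], [0, 0, 0], 0],
    [[2.9, 3.1, 0], [0, 0, 0], 0],
    [[2, 2.1, 0], [0, 0, 0], 0],
    [[1.2, 1.2, 0], [0, 0, 0], 0],
    [[0, 0, 0], [0, 0, 0], 0],
    [[0, 0, 0], [0, 0, 0], 0],
  ],
)

```text
clock: 23.6
position: [0.451, 0.312, 0.44]
tool_rot: [3.142, 0.002, 2.403]
force: [0.5, -0.8, -1.7]
grip_width: 0.0246
finger_force: 98.4
```

```bash
python3 - <<'E'
from h import *
st=bot.observe(); Rm=rot(st); print(st["position"],st["tool_rot"],"tip",st["position"]+Rm.apply([0,0,.269]),st["qpos"])
p=bot.grab_frame("wrist")
for n,z in [("stand_mouth",.078),("bit_tip",st["position"][2]-.269)]: print(n,[(round(q["p"],2),np.round(q["at"],1),np.round(atz(ray(p,q["at"],st),z),4)) for q in bot.mark_of(n,p)[:3]])
x=Rm.as_matrix(); d=np.array([.4468,.3102])-(st["position"]+Rm.apply([0,0,.269]))[:2]; print("tool cm",100*x[:2,:2].T@d)
g=cv2.cvtColor(p["frame"],cv2.COLOR_RGB2GRAY)
print(g[165:200:2,300:336:2])
E
```

```text
[0.45102253 0.31203957 0.43999006] [3.14154327e+00 2.08927588e-03 2.40343892e+00] tip [0.4514472  0.3116712  0.17099064] [-0.21670391  0.427988   -0.67384915  1.7375238   0.30029277  1.08086031
 -0.15705054]
stand_mouth [(0.8, array([415.2, 105.4]), array([0.4616, 0.4409, 0.078 ])), (0.79, array([315.6, 173.1]), array([0.4456, 0.3092, 0.078 ])), (0.58, array([237.3, 236.2]), array([0.4386, 0.1879, 0.078 ]))]
bit_tip [(0.69, array([321.1, 203.6]), array([0.4533, 0.3102, 0.171 ]))]
tool cm [ 0.24475811 -0.42154744]
[[159 159 155 151 147 137 128 113 100 103 113 131 145 151 158 168 163 157]
 [161 158 157 151 142 111  86  71  73  77  81  94 121 145 158 166 164 158]
 [160 157 157 149 121  85  76  73  72  77  75  75  91 126 151 165 165 159]
 [161 159 154 142 104  74  73  73  75  74  77  76  80 112 145 165 165 162]
 [159 159 158 140  96  77  75  76  75  74  76  76  76 101 139 161 166 163]
 [158 159 155 137  95  77  77  77  75  77  75  73  76 100 138 156 167 164]
 [158 160 157 142 109  83  80  79  77  76  78  78  81 108 142 155 166 165]
 [158 158 158 150 125  90  86  83  81  81  83  84  94 123 146 155 165 164]
 [156 159 158 155 142 114  96  88  86  86  88  91 118 143 152 153 162 166]
 [158 159 158 156 154 138 124 106 102 108 108 118 137 150 152 151 160 167]
 [159 160 160 158 157 152 144 134 134 136 138 140 148 156 151 152 159 165]
 [162 157 158 160 158 153 152 144 149 154 155 148 146 152 154 152 156 164]
 [162 159 160 158 157 154 150 150 151 156 156 150 146 153 153 151 155 164]
 [166 159 159 157 159 155 151 150 148 154 157 152 146 149 151 153 153 161]
 [168 157 157 159 158 157 152 153 147 152 157 154 146 145 152 153 153 160]
 [169 159 158 161 157 157 154 151 149 148 150 148 149 145 153 152 150 156]
 [172 163 159 157 157 158 153 153 149 142 124 128 146 146 149 153 151 155]
 [172 165 160 163 157 158 157 152 149 139 120 127 145 146 149 153 153 152]]
```

The hole measures about (0.447, 0.310), the same place as at pickup, so I'll correct and lower.

>>> arm_command(
  deltas=[
    [[0.25, -0.4, 0.5], [0, 0, 0], 0],
    [[0, 0, 2.5], [0, 0, 0], 0],
    [[0, 0, 3], [0, 0, 0], 0],
    [[0, 0, 1.5], [0, 0, 0], 0],
    [[0, 0, 0.7], [0, 0, 0], 0],
    [[0, 0, 0.7], [0, 0, 0], 0],
    [[0, 0, 0.7], [0, 0, 0], 0],
    [[0, 0, 0], [0, 0, 0], 0],
  ],
)

```text
clock: 24.55
position: [0.4466, 0.3106, 0.3442]
tool_rot: [3.141, 0.002, 2.406]
force: [0.5, 0.3, -0.6]
grip_width: 0.025
finger_force: 98.4
```

>>> arm_command(
  deltas=[
    [[0, 0, 1], [0, 0, 0], 0],
    [[0, 0, 1.5], [0, 0, 0], 0],
    [[0, 0, 1.5], [0, 0, 0], 0],
    [[0, 0, 1], [0, 0, 0], 0],
    [[0, 0, 0.5], [0, 0, 0], 0],
    [[0, 0, 0.3], [0, 0, 0], 0],
    [[0, 0, 0], [0, 0, 0], 0],
  ],
)

```text
clock: 25.25
position: [0.4467, 0.3107, 0.2863]
tool_rot: [3.141, 0.002, 2.406]
force: [-0.4, -0.2, -0.9]
grip_width: 0.025
finger_force: 98.4
```

>>> arm_command(
  deltas=[
    [[0, 0, 0.1], [0, 0, 0], 0],
    [[0, 0, 0], [0, 0, 0], 0],
    [[0, 0, 0], [0, 0, 0], 4],
    [[0, 0, 0], [0, 0, 0], 6],
    [[0, 0, 0], [0, 0, 0], 8],
    [[0, 0, 0], [0, 0, 0], 8],
    [[0, 0, 0], [0, 0, 0], 8],
    [[0, 0, 0], [0, 0, 0], 8],
    [[0, 0, -1.5], [0, 0, 0], 8],
    [[0, 0, -3], [0, 0, 0], 8],
    [[0, 0, -4], [0, 0, 0], 8],
    [[0, 0, -4], [0, 0, 0], 8],
    [[0, 0, -3], [0, 0, 0], 8],
    [[0, 0, 0], [0, 0, 0], 8],
  ],
)

```text
clock: 26.65
position: [0.4464, 0.3113, 0.4453]
tool_rot: [3.135, 0.004, 2.406]
force: [0.6, -0.7, -0.2]
grip_width: 0.08
finger_force: 0.0
```

```bash
python3 - <<'E'
from h import *
st=bot.observe(); print(st["clock"],st["position"],st["force"],st["grip_width"])
p=bot.grab_frame("wrist"); s=bot.grab_frame("scene"); t=bot.grab_frame("top")
w=[(round(q["p"],2),np.round(q["at"],1)) for q in bot.mark_of("screwdriver",p)[:2]]; c=[(round(q["p"],2),np.round(q["at"],1)) for q in bot.mark_of("screwdriver",s)[:2]]
print(w,c); print("rect",bot.find_in("screwdriver",s)[:1])
if w and c: print(tri([ray(p,w[0][1],st),ray(s,c[0][1])]))
for n in ["tumbler","salt","paprika","timer"]: print(n,[(round(q["p"],2),np.round(q["at"],1)) for q in bot.mark_of(n,t)[:2]])
E
```

```text
26.65 [0.44635407 0.31132928 0.44532782] [ 0.58743395 -0.69697203 -0.18730686] 0.07999488768268778
[(0.8, array([320.4, 173. ]))] [(0.72, array([340.1, 253.8]))]
rect [{'rect': [330.9, 221.2, 14.3, 39.7], 'p': 0.82}]
(array([0.44392743, 0.31215767, 0.08294677]), np.float64(0.0031146329638275655))
tumbler [(0.88, array([270., 194.]))]
salt [(0.66, array([354. , 130.9]))]
paprika [(0.6, array([309.3, 150.2])), (0.33, array([269.3, 261.6]))]
timer [(0.9, array([389.1, 140.7]))]
```

The screwdriver is standing in its block again at the original pixels. I'll make one finer check of slot against marks on the stored rectified image before handing in.

```bash
python3 - <<'E'
import numpy as np,cv2
g=cv2.GaussianBlur(np.load("g.npy"),(0,0),1).astype(float); yy,xx=np.mgrid[:161,:161]
m=(np.hypot(xx-79,yy-82)<30)&(g<112)   # dark slot inside head
for thr in (98,104,110,116):
    m=(np.hypot(xx-79,yy-84)<32)&(g<thr); P=np.c_[xx[m],-yy[m]].astype(float); c=P.mean(0); w,v=np.linalg.eigh(np.cov((P-c).T)); d=v[:,1]; print(thr,m.sum(),np.degrees(np.arctan2(d[1],d[0]))%180,c)
for side in (0,1):
    k=(np.abs(xx-79)>62)&(np.abs(xx-79)<78)&((xx>79)==side)&(np.abs(yy-82)<50); h=g.copy(); wgt=np.where(k,np.clip(108-h,0,None),0); 
    print(side,wgt.sum(),(wgt*xx).sum()/wgt.sum(),(wgt*yy).sum()/wgt.sum())
E
```

```text
98 433 29.200301713736735 [ 74.5404157  -78.05311778]
104 635 29.125392328631733 [ 74.58740157 -78.06456693]
110 812 28.796960215209083 [ 74.16871921 -78.36330049]
116 983 28.94930605176546 [ 73.82604273 -78.72533062]
0 1729.0 13.027761711972238 109.42278773857721
1 861.0 144.3391405342625 41.29500580720093
```

```bash
python3 -c "
from workcell import bot
print(bot.job_done())"
```

```text
the job is handed in; nothing more can be done
None
```

The job is handed in: the screw is turned home to its stop, its slot within about 1–2° of the marks by camera, and the screwdriver stands back in the large block, at about 27 s of the allowed 67 s, with downward force peaking near 20 N while turning.

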